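# Strip the bench tape dispenser

### The arm

A 6-joint arm with a two-finger parallel gripper is mounted at the origin on a cart in front of the work surface, level with it; the furniture and walls round the work are solid. World frame = base frame: x ahead of the robot, y to its left, z up, the work surface at z = 0. Lengths are in m, angles in degrees, forces in N, time in s.
With the tool pointing down it reaches from about 0.375 to 0.975 m from the base axis. Payload 3.8 kg.
Tool frame: the origin (TCP) lies where the fingers leave the gripper's body, on its centre line; the fingertips stand 73 mm ahead of it and the grasp point (between the pads) lies robot.hold_point_z ahead of it (robot.hold_point_z is the distance from the TCP to the grasp point, in m); z points along the fingers, y is the line along which they close (so a half turn about z gives the same grasp; the last joint's range is limited). The gripper opens to 85 mm and grips with 20 to 120 N. Pads are 22 mm wide; open, the fingers measure 114 mm over their backs; the gripper's body (76 mm by 85 mm) begins 54 mm behind the grasp point. The pads swing forward as they close: fully open they stand 13 mm farther back than shut.
Start: joints at [63.489, 15.12, 91.902, -0, 72.978, -2.114], TCP at [0.279, 0.615, 0.304] pointing down, gripper open.
Joint ranges: [-150.88, 150.88], [-54.13, 125.18], [17.81, 147.31], [-75.09, 255.09], [0, 152.58], [-146.25, 146.25]. Speed limits (degrees/s): [147.25, 147.25, 180, 180, 180, 180].

### API

Orientations are given as a 3x3 rotation matrix whose columns are the frame's x, y, z axes.
In Python, from workcell import robot, cams, workorder gives the robot as it stands.
- The arm moves only by the shell command python3 -m pendant 'ROWS' [OPENING]. ROWS is JSON, a list of rows, each a list of 6 numbers: the shift along the tool's x, y, z in m, then the turn, a rotation vector about the tool's x, y, z in degrees. A call has 1 to 8 rows; each row shifts and turns the commanded pose from where the row before left it, along the tool's axes as they then stand; what a row does not reach is not made up. A row lasts 1/8 s, in which the tool goes at most 62.5 mm and 10.7 degrees, less where a joint would pass 70% of its speed; a pose out of reach is approached as far as the arm can. A call with a gripper value outside its range is refused whole. OPENING is the gripper command: -1 is shut, 1 is fully open, values between are in proportion, set as the call begins (- or left out, the last holds). The fingers move at their own pace and stop on an object; the grip force is fixed at half the most. Time passes only in rows, so rows that do not move let the fingers close. It gives the time, the measured TCP pose, the force, the opening and the grip force at its end, in the units of the state.
- robot.state(): the state, without advancing time (a new reading comes with each control period).
- cams.read_camera(name): name is "side" or "top" or "wrist"; returns a dict with "frame" (384x512x3 uint8, blue, green, red), "mtx" (3x3 intrinsics, pixels), "world_to_cam" (4x4, takes a point from world to camera coordinates). Camera axes: x right, y down, z forward; pixel columns grow to the right and rows downward; lengths in m; the calibration is good to about 2 mm. A picture is of the moment at which its call begins. There is no depth.
- workorder.hand_in(): hands the job in; it is judged then, once.
The state is a dict: "clock": time; "qpos": joint angles; "qd": joint speeds; "tau": joint torques, N m; "eef_pos": TCP position; "ee_rot": TCP orientation; "force": force on the tool from outside, world axes, zero at the start; "ft_torque": the same for the moment, N m; "finger_gap": opening from 0.0 (shut) to 1.0 (fully open); "gripper_force": force on a finger pad.
Only numpy, scipy, OpenCV 4.12 (cv2) and the standard library are available. Lean on these libraries where they do the work, as an engineer would, in place of code of your own. Each camera call takes 0.05 s, during which the arm holds its last target. There are 200 camera calls.

### The job

The tape dispenser on the bench is to be washed and refilled, so its axle has to be bare. Turn the stop collar by feel until its hidden bayonet pin lets go (do not wrench it) and slide it off the axle end, then slide off the side plate and the roll of tape, and put the three parts in the aluminium tray. Leave the other things on the bench where they are.

Things in the scene. Friction and masses are not known exactly. Their poses are not given: they have to be found in the camera images.
- dispenser: Tape dispenser of grey steel, fixed: base 130 x 150 x 12 mm, column at its -y end (y -52 to -30 mm, 141 mm high), level axle 120 mm above the table along its +y axis. Origin: centre of the base's underside; z up, y towards the axle's free end (which points left and towards the robot, at an angle that varies). The tape cutter, 62 mm high, stands at the base's -x edge.
- axle_end (a point): Tip of the axle, on its centre line, at (0, 0.102, 0.120) m in the dispenser's frame. The axle is 20 mm thick and tapers over its last 12 mm. Everything comes off over this end.
- hub (a point): On the axle's centre line, where the hub for the tape ends: at (0, 0.035, 0.120) m in the dispenser's frame. The hub, 45 mm in diameter, fills y 4 to 35 mm; behind it, at y -1 to 4 mm, is a low shoulder 48 mm in diameter, then bare axle to the column. In front of it the side plate's spigot, 33 mm in diameter, reaches to y 59 mm.
- pin_station (a point): On the axle's centre line, at (0, 0.078, 0.120) m in the dispenser's frame: here a fixed square pin, 7 x 7 mm, stands out of the axle to 15.5 mm from the centre line, downwards and towards the dispenser's -x, at 22 to 45 degrees from straight down. It is hidden inside the stop collar and its angle differs each time.
- stop_collar: Eight-sided aluminium bayonet stop collar near the axle's end, 42 mm across flats, 30 mm long, 100 g. Origin: its centre; y along the bore as the dispenser's y, z up; the flats facing its +x and -x stand upright at first. Bore 22.4 mm: it hangs 1.2 mm low. Inside, a round groove holds the axle's pin: it turns freely but slides only about 3 mm until the keyway meets the pin.
- keyway (a point): At the bottom of the collar's inner face: the one gap, 9 mm wide, in its inner lip. Turn the collar about the dispenser's +y axis (anticlockwise seen from the free end; its top moves to the dispenser's +x) by 22 to 45 degrees: within about 5 degrees of the pin a light pull slides it off, else it stops at the pin: turn on or back and pull again. Over 90 N on the dispenser is wrenching.
- side_plate: Grey plastic side plate before the roll: disc 66 mm in diameter, 5 mm thick, with a round boss 45 mm in diameter towards the free end, reaching 25 mm from the disc's inner face; 80 g. Origin: centre of the inner face; y along its bore towards the boss. Bore 36 mm, hangs 1.5 mm low on the spigot, passes over the pin. Grip the boss; slide it straight off along the axle.
- tape_roll: Roll of blue masking tape on the hub: 70 mm in diameter, 24 mm wide, hole about 48 mm, 80 to 170 g. Origin: centre of its face nearest the free end; its own z axis points to the column, so it reaches 24 mm from the origin along z. There is free room above the shoulder behind it: its rim can be pinched across the width from above, 9 mm deep. Slide it straight off along the whole axle.
- tray: Open aluminium parts tray, fixed, 190 x 140 mm outside and 33 mm high, walls and floor 4 mm thick, with a narrow rim 5 mm wide outside. Origin: centre of the underside; x along its length, y across, z up.
- plaster_tub: White plastic tub, 104 mm wide and 94 mm high, near the robot; origin: centre of its underside. Stays where it is.
- resin_bottle: White bottle with a blue cap, 59 mm thick and 141 mm high, beyond the tray; origin: centre of its underside. Stays where it is.
- pigment_tin: Round tin, 62 mm wide and 49 mm high, near the robot; origin: centre of its underside. Stays where it is.
- tool_jar: Glass jar with brushes, 333 mm high over all, to the right; origin: on its underside. Stays where it is.
- sanding_cork: Cork sanding block, 36 x 62 x 26 mm, beside the dispenser's base; origin: centre of its underside. Stays where it is.
- scraper_hook: Scraper with a wooden handle, 127 mm long, lying on the dispenser's base under the axle; origin: on its underside. Stays where it is.
- pencil: Red carpenter pencil, 162 mm long, in front of the dispenser; origin: on its underside. Stays where it is.
There are look-alikes about, which are no part of the job. Leave any red look-alike of the stop_collar alone.

How it is judged:
By the outcome, as a careful person would: the job done as asked, in the order asked, and still so for the second after the job is handed in, with the robot touching nothing.
It also fails if it takes over 72 s, if anything falls off the work surface, if the arm or the gripper's body presses on something with over 40 N, if the wrist force passes 120 N, or if a joint passes its speed limit or range.

## Working session

There is one attempt and no reset: what is moved stays moved. The work goes in short steps, Python scripts to look and compute and a shell command to move; the robot and the scene stay as the last step left them, time stands still between calls to the robot, and variables do not carry over. Pictures are saved under pics/ and viewed, at most 10 in all, crops included, and the job is handed in when it is done.

```bash
ls; mkdir -p pics
python3 - <<'E'
from workcell import robot,cams,workorder
import cv2
print(robot.state(), robot.hold_point_z)
for n in ("top","side"):
    c=cams.read_camera(n); cv2.imwrite(f"pics/{n}0.png",c["frame"]); print(n,c["mtx"].tolist(),c["world_to_cam"].round(4).tolist())
E
```

```text
pics
{'clock': 0.0, 'qpos': array([ 6.34901457e+01,  1.51699217e+01,  9.19822530e+01, -1.14687291e-03,
        7.29785573e+01, -2.11679047e+00]), 'qd': array([ 0.02360064, -0.12716602,  0.00061639, -0.03896238, -0.00136334,
        0.05556109]), 'tau': array([-3.08168965e-04, -5.15119851e+01, -3.67308605e+01,  6.29268106e-05,
        1.31504866e-02, -7.12871415e-07]), 'eef_pos': array([0.27854555, 0.6142092 , 0.30254347]), 'ee_rot': array([[-9.10736060e-01,  4.12987682e-01, -1.00131450e-03],
       [ 4.12988891e-01,  9.10733755e-01, -2.05034219e-03],
       [ 6.51648428e-05, -2.28085234e-03, -9.99997397e-01]]), 'force': array([ 0.71279494,  0.04296954, -0.31043717]), 'ft_torque': array([ 0.06681789,  0.00575529, -0.06976348]), 'gripper_force': 0.0, 'finger_gap': 0.9974705954045328} 0.0539
top [[390.6543226753584, 0.0, 261.46084375906764], [0.0, 390.6543226753584, 188.1857235494057], [0.0, 0.0, 1.0]] [[-0.0242, -0.9991, -0.0359, -0.0219], [-0.9972, 0.0267, -0.0699, 0.5575], [0.0708, 0.0341, -0.9969, 0.9409], [0.0, 0.0, 0.0, 1.0]]
side [[398.6818852688253, 0.0, 258.3043752396026], [0.0, 398.6818852688253, 199.39739965108063], [0.0, 0.0, 1.0]] [[-0.9969, -0.0776, -0.0111, 0.5349], [-0.0257, 0.4572, -0.889, 0.1213], [0.0741, -0.8859, -0.4578, 0.9536], [0.0, 0.0, 0.0, 1.0]]
```

View pics/top0.png

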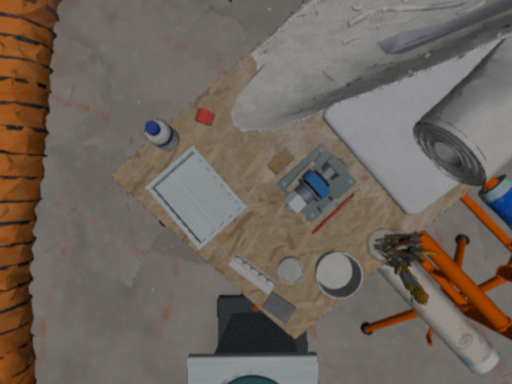

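View pics/side0.png

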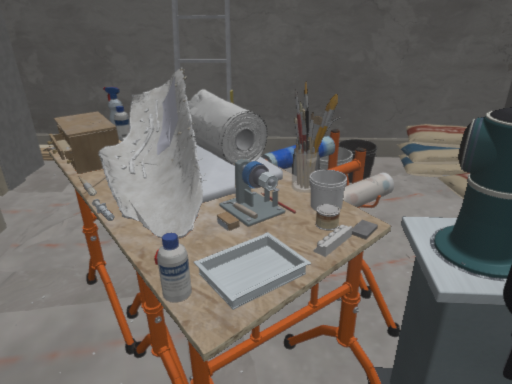

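The top view shows the dispenser at about (316,183). The grey collar is on the axle end near (297,202), and the tape roll (blue) is at (317,182). The tray is at (196,196), the tin at (290,270) and the tub at (338,275). A red block at (204,116) is the look-alike of the stop collar. The collar on the axle fits the description, so I'll confirm it in an enlarged crop.

Run:
```python
import cv2,numpy as np
t=cv2.imread("pics/top0.png")[138:238,265:365]; s=cv2.imread("pics/side0.png")[150:230,210:310]
t=cv2.resize(t,(500,500),interpolation=cv2.INTER_CUBIC)
s=cv2.resize(s,(300,240),interpolation=cv2.INTER_CUBIC)
r=cv2.resize(cv2.imread("pics/top0.png")[100:132,184:224],(300,240),interpolation=cv2.INTER_CUBIC)
o=np.zeros((500,800,3),np.uint8);o[:,:500]=t;o[:240,500:]=s;o[250:490,500:]=r
cv2.imwrite("pics/crop1.png",o)
```

```text
(no output)
```

View pics/crop1.png

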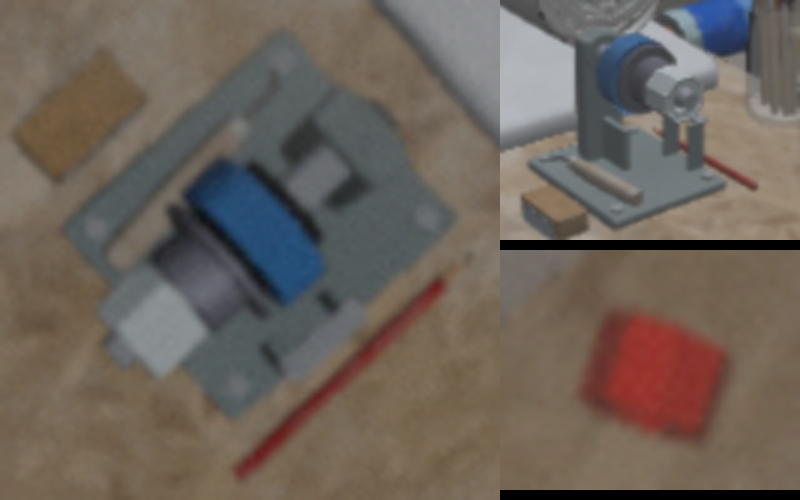

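The crop confirms it: the octagonal aluminium collar is on the axle at the crop's lower left, at full-image (297,202). The red block at (204,116) is the look-alike and stays. The base corners are clear, so I'll fit the dispenser and tray poses from both cameras.

```bash
cat > h.py <<'E'
import numpy as np, cv2
from workcell import robot,cams
from scipy.optimize import least_squares
def proj(c,P):
    P=np.atleast_2d(P); q=P@c["world_to_cam"][:3,:3].T+c["world_to_cam"][:3,3]
    return (q/q[:,2:])[:,:2]*[c["mtx"][0,0],c["mtx"][1,1]]+c["mtx"][:2,2]
def W(p,l):  # p=x,y,yaw of frame; local -> world
    c,s=np.cos(p[2]),np.sin(p[2]); l=np.atleast_2d(l)
    return np.c_[p[0]+c*l[:,0]-s*l[:,1],p[1]+s*l[:,0]+c*l[:,1],l[:,2]]
def fit(obs,p0):
    f=lambda p:np.concatenate([(proj(c,W(p,l))-u).ravel() for c,l,u in obs])
    r=least_squares(f,p0); return r.x,r.fun.reshape(-1,2)
E
python3 - <<'E'
from h import *
t=cams.read_camera("top"); s=cams.read_camera("side")
L=np.array([[.065,-.075,.012],[.065,.075,.012],[-.065,.075,.012],[-.065,-.075,.012],[0,.102,.12]])
ut=np.array([[283,28],[65,228],[235,418],[458,215],[112,348]])/5+[265,138]
us=np.array([[28,162],[115,225],[225,183]])/3+[210,150]
for o in ([(t,L,ut)],[(t,L[:4],ut[:4]),(s,L[:3],us)]):
    p,r=fit(o,[.5,-.1,.8]); print(p,np.degrees(p[2]),r.round(1).tolist())
d=p
for n,l in dict(end=[0,.102,.12],col=[0,.078,.1188],plate=[0,.035,.1185]).items(): print(n,W(d,l).round(4), proj(t,W(d,l)),proj(s,W(d,l)))
T=np.array([[.1,.075,.033],[.1,-.075,.033],[-.1,-.075,.033],[-.1,.075,.033]])
# top corners: top(192,148), right(246,207), bottom(201,247), left(147,188)
tt=np.array([[192,148],[246,207],[201,247],[147,188]])
# long edges top->right: x axis; 
ss=np.array([[308,265],[238,301]])
for o in ([(t,np.array([[.1,.075,.033],[-.1,.075,.033],[-.1,-.075,.033],[.1,-.075,.033]]),tt)],):
    p,r=fit(o,[.5,.15,.8]); print("tray",p,np.degrees(p[2]),r.round(1).tolist())
E
```

```text
[ 0.56901294 -0.17308678  0.70363209] 40.31514932269389 [[0.1, -1.2], [-1.3, -1.0], [0.1, 0.4], [0.9, 0.3], [0.1, 1.2]]
[ 0.56831292 -0.17169056  0.70869935] 40.60548176994661 [[-0.6, -0.9], [-1.9, -0.5], [-0.2, 0.8], [0.4, 0.4], [-0.6, -1.7], [-0.1, -1.8], [1.1, -2.1]]
end [[ 0.5019 -0.0943  0.12  ]] [[287.01864313 209.29541539]] [[274.12814795 183.2306177 ]]
col [[ 0.5175 -0.1125  0.1188]] [[295.13013622 201.9558612 ]] [[268.41844964 180.5622235 ]]
plate [[ 0.5455 -0.1451  0.1185]] [[309.6570983  188.82019923]] [[258.65795084 175.37187085]]
tray [0.53905118 0.1227553  0.73567862] 42.15128028082176 [[-45.7, 40.4], [-44.4, 41.3], [45.8, -41.7], [43.9, -41.7]]
```

```bash
python3 -m pendant '[[0,0,0,0,0,8.33],[0,0,0,0,0,8.33],[0,0,0,0,0,8.34],[-0.0505,-0.0208,0,0,0,0],[-0.0505,-0.0208,0,0,0,0],[-0.0505,-0.0208,0,0,0,0],[-0.0505,-0.0208,0,0,0,0],[-0.0505,-0.0208,0,0,0,0]]' 1
python3 -m pendant '[[-0.0505,-0.0208,0,0,0,0],[-0.0505,-0.0208,0,0,0,0],[-0.0505,-0.0208,0,0,0,0],[-0.0505,-0.0208,0,0,0,0],[-0.0505,-0.0208,0,0,0,0],[-0.0505,-0.0208,0,0,0,0],[-0.0505,-0.0208,0,0,0,0],[-0.0505,-0.0208,0,0,0,0]]'
python3 -m pendant '[[-0.0505,-0.0208,0,0,0,0],[0,0,0,0,0,0]]'
python3 - <<'E'
from h import *
t=cams.read_camera("top")
tt=np.array([[192,148],[246,207],[201,247],[147,188]])
p,r=fit([(t,np.array([[.1,-.075,.033],[-.1,-.075,.033],[-.1,.075,.033],[.1,.075,.033]]),tt)],[.5,.15,.8]); print("tray",p,np.degrees(p[2]),r.round(1).tolist())
w=cams.read_camera("wrist"); 
d=[.5683,-.1717,.7087]
for k,l in dict(end=[0,.102,.12],col_top_front=[0,.093,.14],col_top_back=[0,.063,.14]).items(): print(k,proj(w,W(d,l)).round(1))
cv2.imwrite("pics/w1.png",w["frame"]); print(robot.state()["qpos"].round(1))
E
```

```text
clock: 1.2
eef_pos: [0.3644, 0.3536, 0.3038]
ee_rot: [[-0.651, 0.759, 0.0], [0.759, 0.651, -0.0], [-0.0, 0.0, -1.0]]
force: [1.5, 0.6, 0.9]
finger_gap: 1.0
gripper_force: 0.0
clock: 2.2
eef_pos: [0.501, -0.0615, 0.304]
ee_rot: [[-0.651, 0.759, 0.001], [0.759, 0.651, 0.0], [-0.0, 0.0, -1.0]]
force: [0.3, 0.5, 0.2]
finger_gap: 0.999
gripper_force: 0.0
clock: 2.45
eef_pos: [0.5185, -0.1148, 0.3037]
ee_rot: [[-0.647, 0.762, 0.0], [0.762, 0.647, -0.001], [-0.001, -0.0, -1.0]]
force: [0.4, -0.5, 0.1]
finger_gap: 1.0
gripper_force: 0.0
tray [0.53807057 0.12252372 0.71780999] 41.12748299984596 [[-0.1, -1.4], [0.7, -0.4], [-0.2, 1.8], [-0.4, -0.1]]
end [[260.1 166.8]]
col_top_front [[260.1 182.3]]
col_top_back [[260.3 215.2]]
[-14.9  -0.6 109.6   0.   71.1 -55.4]
```

View pics/w1.png

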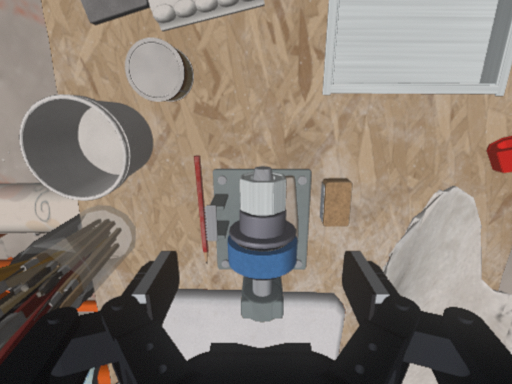

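The wrist view shows the collar at (263,175–214) and the axle tip at (263,167), about 3 px (2–2.5 mm) towards the dispenser's +x from the estimate. The cast and the brush jar flank the work area, so I'll check their clearance before choosing the tilt direction.

Run:
```python
from h import *
w=cams.read_camera("wrist"); t=cams.read_camera("top"); s=cams.read_camera("side")
R=w["world_to_cam"]; C=-R[:3,:3].T@R[:3,3]; print("cam",C.round(3))
d=[.5698,-.1704,.7087]; c,sn=np.cos(d[2]),np.sin(d[2])
for px in ((456,190),(390,265),(385,290)):
    r=R[:3,:3].T@np.array([(px[0]-w["mtx"][0,2])/w["mtx"][0,0],(px[1]-w["mtx"][1,2])/w["mtx"][1,1],1])
    for z in (0,.05,.1,.15,.2):
        P=C+r*(z-C[2])/r[2]; q=P[:2]-d[:2]
        print(px,z,P.round(3),"disp",(c*q[0]+sn*q[1]).round(3),(-sn*q[0]+c*q[1]).round(3),"top",proj(t,P).round(0),"side",proj(s,P).round(0))
# refine disp with wrist base corners
L=np.array([[-.065,.075,.012],[.065,.075,.012],[.065,-.075,.012],[0,.102,.12]])
p,r=fit([(w,L,np.array([[213,169],[311,169],[308,268],[263,167]]))],d); print(p,r.round(1).tolist())
```

```text
cam [ 0.465 -0.05   0.374]
(456, 190) 0 [0.744 0.036 0.   ] disp 0.266 0.044 top [[232. 116.]] side [[173. 248.]]
(456, 190) 0.05 [0.706 0.024 0.05 ] disp 0.231 0.059 top [[234. 126.]] side [[187. 228.]]
(456, 190) 0.1 [0.669 0.013 0.1  ] disp 0.195 0.075 top [[237. 137.]] side [[202. 208.]]
(456, 190) 0.15 [0.632 0.001 0.15 ] disp 0.159 0.09 top [[241. 149.]] side [[217. 188.]]
(456, 190) 0.2 [ 0.595 -0.01   0.2  ] disp 0.123 0.106 top [[245. 163.]] side [[232. 166.]]
(390, 265) 0 [ 0.764 -0.101  0.   ] disp 0.193 -0.074 top [[285. 107.]] side [[179. 220.]]
(390, 265) 0.05 [ 0.724 -0.094  0.05 ] disp 0.167 -0.043 top [[283. 117.]] side [[191. 205.]]
(390, 265) 0.1 [ 0.684 -0.087  0.1  ] disp 0.141 -0.011 top [[281. 129.]] side [[204. 190.]]
(390, 265) 0.15 [ 0.644 -0.081  0.15 ] disp 0.115 0.02 top [[279. 143.]] side [[218. 173.]]
(390, 265) 0.2 [ 0.604 -0.074  0.2  ] disp 0.089 0.051 top [[277. 158.]] side [[232. 156.]]
(385, 290) 0 [ 0.792 -0.136  0.   ] disp 0.191 -0.118 top [[299.  95.]] side [[172. 213.]]
(385, 290) 0.05 [ 0.748 -0.124  0.05 ] disp 0.165 -0.081 top [[296. 107.]] side [[185. 200.]]
(385, 290) 0.1 [ 0.704 -0.113  0.1  ] disp 0.14 -0.044 top [[292. 120.]] side [[198. 185.]]
(385, 290) 0.15 [ 0.661 -0.101  0.15 ] disp 0.114 -0.007 top [[289. 135.]] side [[213. 170.]]
(385, 290) 0.2 [ 0.617 -0.09   0.2  ] disp 0.088 0.03 top [[284. 151.]] side [[228. 154.]]
[ 0.57032399 -0.16810572  0.7183351 ] [[-1.0, 0.5], [1.5, -0.7], [-0.2, 1.2], [-0.3, -0.5]]
```

```bash
python3 -m pendant '[[0,0,0.03,0,0,0],[0,0,0.03,0,0,0],[0,0,0.02,0,0,0],[0,0,0,0,0,0]]'
```

```text
clock: 3.2
eef_pos: [0.5163, -0.1099, 0.2221]
ee_rot: [[-0.652, 0.758, -0.004], [0.758, 0.652, 0.001], [0.004, -0.002, -1.0]]
force: [-0.4, 0.1, 0.2]
finger_gap: 0.999
gripper_force: 0.0
```

```bash
python3 -m pendant '[[0,0.001,0.026,0,0,0],[0,0,0.026,0,0,0],[0,0,0,0,0,0]]'; python3 -m pendant '[[0,0,0,0,0,0],[0,0,0,0,0,0],[0,0,0,0,0,0],[0,0,0,0,0,0],[0,0,0,0,0,0],[0,0,0,0,0,0]]' -1
python3 - <<'E'
from h import *
w=cams.read_camera("wrist"); cv2.imwrite("pics/w2.png",cv2.resize(w["frame"][120:384,100:420],(640,528))); s=robot.state(); print(s["force"],s["ft_torque"],s["qpos"].round(1))
E
```

```text
clock: 3.58
eef_pos: [0.5176, -0.11, 0.1711]
ee_rot: [[-0.652, 0.759, -0.003], [0.759, 0.652, 0.001], [0.002, -0.002, -1.0]]
force: [0.3, 0.3, -0.7]
finger_gap: 1.001
gripper_force: 0.0
clock: 4.32
eef_pos: [0.5195, -0.1113, 0.1736]
ee_rot: [[-0.651, 0.759, 0.002], [0.759, 0.651, -0.001], [-0.002, 0.001, -1.0]]
force: [-1.8, 0.0, 6.1]
finger_gap: 0.481
gripper_force: 60.3
[-1.86957771  0.30218863  6.64446796] [-0.02760002  0.25368835 -0.011838  ] [-14.8   6.4 116.8  -0.   56.6 -55.4]
```

View pics/w2.png

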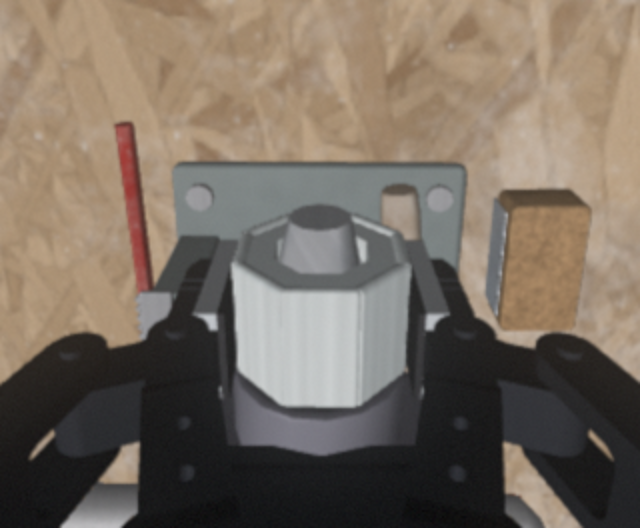

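```bash
python3 -m pendant '[[0,0.0051,0.00025,5.5,0,0],[0,0.0051,0.00025,5.5,0,0],[0,0,0,0,0,0]]'; python3 -m pendant '[[0,0.0051,0.00025,5.5,0,0],[0,0.0051,0.00025,5.5,0,0],[0,0.0046,0.00025,5,0,0],[0,0,0,0,0,0],[0,0,0,0,0,0]]'
python3 - <<'E'
from h import *
s=robot.state(); print(s["force"],s["ft_torque"],s["qpos"].round(1)); p=s["eef_pos"]+.0545*s["ee_rot"][:,2]; print(p)
E
```

```text
clock: 4.75
eef_pos: [0.5276, -0.1046, 0.1725]
ee_rot: [[-0.652, 0.744, -0.144], [0.758, 0.64, -0.127], [-0.002, -0.192, -0.981]]
force: [-2.9, -2.0, 7.6]
finger_gap: 0.477
gripper_force: 61.2
clock: 5.38
eef_pos: [0.5381, -0.0954, 0.1676]
ee_rot: [[-0.651, 0.677, -0.343], [0.759, 0.58, -0.296], [-0.002, -0.453, -0.892]]
force: [-0.1, -0.1, 6.4]
finger_gap: 0.482
gripper_force: 61.4
[-0.10942465 -0.08470684  6.44891945] [-0.18691006  0.15224828 -0.02978517] [ -3.5  19.  105.6 -19.   76.1 -36.1]
[ 0.51940255 -0.11154967  0.11901912]
```

```bash
python3 -m pendant '[[0.002,0,0,0,0,0],[0.002,0,0,0,0,0],[0,0,0,0,0,0]]'; python3 -m pendant '[[0.001,0,0,0,0,0],[0.001,0,0,0,0,0],[0,0,0,0,0,0]]'
```

```text
clock: 5.75
eef_pos: [0.5358, -0.093, 0.1676]
ee_rot: [[-0.652, 0.678, -0.341], [0.759, 0.58, -0.297], [-0.003, -0.452, -0.892]]
force: [1.8, -2.2, 6.0]
finger_gap: 0.478
gripper_force: 61.3
clock: 6.12
eef_pos: [0.5352, -0.0923, 0.1676]
ee_rot: [[-0.652, 0.678, -0.339], [0.758, 0.58, -0.299], [-0.006, -0.452, -0.892]]
force: [5.1, -5.7, 3.1]
finger_gap: 0.477
gripper_force: 61.1
```

```bash
for i in 1; do python3 -m pendant '[[0,0.0037,0.0001,4,0,0],[0.001,0,0,0,0,0],[0,0,0,0,0,0]]'; done; python3 -m pendant '[[0,0.0037,0.0001,4,0,0],[0,0,0,0,0,0]]'
```

```text
clock: 6.5
eef_pos: [0.5364, -0.0889, 0.1658]
ee_rot: [[-0.652, 0.652, -0.388], [0.758, 0.558, -0.338], [-0.004, -0.514, -0.858]]
force: [2.8, -4.6, 5.0]
finger_gap: 0.481
gripper_force: 61.8
clock: 6.75
eef_pos: [0.5383, -0.0859, 0.1635]
ee_rot: [[-0.652, 0.622, -0.434], [0.759, 0.533, -0.375], [-0.002, -0.574, -0.819]]
force: [2.0, -1.7, 8.6]
finger_gap: 0.481
gripper_force: 62.0
```

```bash
python3 -m pendant '[[0.003,0,0,0,0,0],[0.003,0,0,0,0,0],[0,0,0,0,0,0]]'
```

```text
clock: 7.12
eef_pos: [0.5345, -0.0816, 0.1636]
ee_rot: [[-0.651, 0.623, -0.432], [0.759, 0.533, -0.374], [-0.003, -0.572, -0.82]]
force: [2.4, -2.1, 5.4]
finger_gap: 0.482
gripper_force: 61.9
```

The collar stopped at the pin at 27° and came free at about 35°, sliding 13 mm under a light pull. I'll draw it off and turn it back upright.

```bash
python3 -m pendant '[[0.01,0,0,0,0,0],[0.01,0,0,0,0,0],[0.01,0,0,0,0,0],[0.01,0,0,0,0,0],[0.015,0,0,0,0,0],[0.02,0,0,0,0,0]]'; python3 -m pendant '[[0.02,-0.0081,0.0006,-8.75,0,0],[0.02,-0.0081,0.0006,-8.75,0,0],[0.02,-0.0081,0.0006,-8.75,0,0],[0.02,-0.0081,0.0006,-8.75,0,0],[0,0,0,0,0,0],[0,0,0,0,0,0]]'
```

```text
clock: 7.88
eef_pos: [0.4836, -0.0234, 0.1621]
ee_rot: [[-0.651, 0.622, -0.436], [0.759, 0.533, -0.373], [0.0, -0.574, -0.819]]
force: [-0.0, 0.8, -1.1]
finger_gap: 0.48
gripper_force: 61.1
clock: 8.62
eef_pos: [0.4099, 0.0167, 0.1725]
ee_rot: [[-0.651, 0.759, 0.0], [0.759, 0.651, -0.001], [-0.001, -0.001, -1.0]]
force: [0.5, 0.2, -0.3]
finger_gap: 0.48
gripper_force: 61.1
```

```bash
python3 -m pendant '[[0.0098,0.0489,0,0,0,0],[0.0098,0.0489,0,0,0,0],[0.0098,0.0489,0,0,0,0],[0.0098,0.0489,0,0,0,0],[0,0,0.04,0,0,0],[0,0,0.03,0,0,0],[0,0,0.014,0,0,0],[0,0,0,0,0,0]]'; python3 -m pendant '[[0,0,0.003,0,0,0],[0,0,0.003,0,0,0],[0,0,0,0,0,0]]'
```

```text
clock: 9.62
eef_pos: [0.5322, 0.1739, 0.0865]
ee_rot: [[-0.651, 0.759, -0.003], [0.759, 0.651, -0.001], [0.001, -0.003, -1.0]]
force: [-0.1, 0.5, -0.7]
finger_gap: 0.475
gripper_force: 61.3
clock: 10.0
eef_pos: [0.5326, 0.1736, 0.0827]
ee_rot: [[-0.651, 0.759, 0.001], [0.759, 0.651, 0.0], [-0.001, 0.001, -1.0]]
force: [0.1, 0.3, -1.0]
finger_gap: 0.483
gripper_force: 61.3
```

```bash
python3 -m pendant '[[0,0,0.002,0,0,0],[0,0,0,0,0,0]]'; python3 -m pendant '[[0,0,0,0,0,0],[0,0,0,0,0,0],[0,0,0,0,0,0]]' 0.4;  python3 -m pendant '[[0,0,-0.03,0,0,0],[0,0,-0.05,0,0,0],[0,0,-0.05,0,0,0],[0,0,0,0,0,0]]'
python3 - <<'E'
from h import *
w=cams.read_camera("wrist"); cv2.imwrite("pics/w3.png",w["frame"])
d=[.570,-.169,.714]
t=cams.read_camera("top"); cv2.imwrite("pics/t3.png",t["frame"])
for n,l in dict(end=[0,.102,.12],plateboss=[0,.06,.1185],plate=[0,.035,.1185]).items(): print(n,W(d,l).round(4))
E
```

```text
clock: 10.25
eef_pos: [0.5322, 0.1736, 0.0801]
ee_rot: [[-0.651, 0.759, 0.0], [0.759, 0.651, 0.0], [-0.0, 0.0, -1.0]]
force: [-0.1, -0.3, -1.1]
finger_gap: 0.481
gripper_force: 61.3
clock: 10.62
eef_pos: [0.5324, 0.1737, 0.0801]
ee_rot: [[-0.651, 0.759, 0.0], [0.759, 0.651, 0.0], [-0.0, 0.0, -1.0]]
force: [-0.4, -0.2, 0.7]
finger_gap: 0.702
gripper_force: 0.0
clock: 11.12
eef_pos: [0.5356, 0.1746, 0.2157]
ee_rot: [[-0.651, 0.759, 0.01], [0.759, 0.651, 0.003], [-0.005, 0.01, -1.0]]
force: [-0.1, -0.3, -0.9]
finger_gap: 0.7
gripper_force: 0.0
end [[ 0.5032 -0.0919  0.12  ]]
plateboss [[ 0.5307 -0.1237  0.1185]]
plate [[ 0.5471 -0.1425  0.1185]]
```

View pics/w3.png

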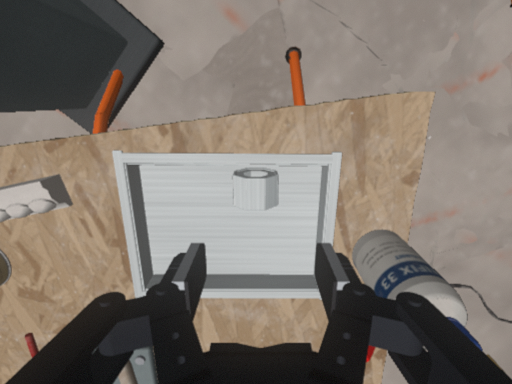

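The collar stands in the tray at (256,188). Next is the side plate.

```bash
python3 -m pendant '[[0,0,-0.05,0,0,0],[-0.0386,-0.0325,0,0,0,0],[-0.0386,-0.0325,0,0,0,0],[-0.0386,-0.0325,0,0,0,0],[-0.0386,-0.0325,0,0,0,0],[-0.0386,-0.0325,0,0,0,0],[-0.0386,-0.0325,0,0,0,0],[0,0,0,0,0,0]]' 1; python3 -m pendant '[[0,0,0.02,0,0,0],[0,0,0,0,0,0]]'
```

```text
clock: 12.22
eef_pos: [0.5337, -0.1319, 0.2576]
ee_rot: [[-0.647, 0.762, -0.004], [0.762, 0.647, 0.0], [0.003, -0.003, -1.0]]
force: [-0.5, 1.3, -0.5]
finger_gap: 1.002
gripper_force: 0.0
clock: 12.48
eef_pos: [0.5329, -0.1278, 0.2366]
ee_rot: [[-0.651, 0.759, -0.007], [0.759, 0.651, 0.002], [0.006, -0.003, -1.0]]
force: [0.8, 1.3, -0.8]
finger_gap: 0.999
gripper_force: 0.0
```

```bash
python3 -m pendant '[[0.0015,0,0.03,0,0,0],[0,0,0.03,0,0,0],[0,0,0.004,0,0,0],[0,0,0,0,0,0],[0,0,0,0,0,0]]'
python3 - <<'E'
from h import *
w=cams.read_camera("wrist"); cv2.imwrite("pics/w4.png",cv2.resize(w["frame"][120:384,100:420],(640,528)))
E
```

```text
clock: 13.1
eef_pos: [0.535, -0.128, 0.1776]
ee_rot: [[-0.651, 0.759, 0.002], [0.759, 0.651, -0.001], [-0.002, 0.001, -1.0]]
force: [0.5, -0.6, 0.4]
finger_gap: 1.0
gripper_force: 0.0
```

View pics/w4.png

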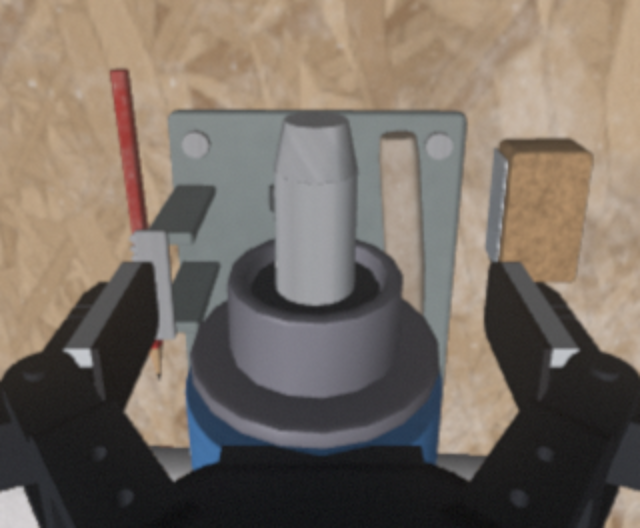

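The plate's boss is centred between the open fingers (boss 230–402, fingers 155/487 in the crop). I'll go 4 mm lower and close.

```bash
python3 -m pendant '[[0,0,0.004,0,0,0],[0,0,0,0,0,0],[0,0,0,0,0,0]]'; python3 -m pendant '[[0,0,0,0,0,0],[0,0,0,0,0,0],[0,0,0,0,0,0],[0,0,0,0,0,0]]' -1;python3 -m pendant '[[0,0,0,0,0,0],[0.005,0,0,0,0,0],[0.005,0,0,0,0,0],[0,0,0,0,0,0]]'
```

```text
clock: 13.52
eef_pos: [0.5339, -0.128, 0.172]
ee_rot: [[-0.651, 0.759, -0.0], [0.759, 0.651, 0.0], [0.0, -0.0, -1.0]]
force: [-0.7, -0.3, 0.5]
finger_gap: 0.997
gripper_force: 0.0
clock: 14.02
eef_pos: [0.5342, -0.1281, 0.1723]
ee_rot: [[-0.651, 0.759, 0.001], [0.759, 0.651, -0.0], [-0.001, 0.0, -1.0]]
force: [-0.1, 0.5, 2.8]
finger_gap: 0.499
gripper_force: 60.8
clock: 14.52
eef_pos: [0.5271, -0.12, 0.1722]
ee_rot: [[-0.651, 0.759, -0.0], [0.759, 0.651, 0.0], [0.0, 0.0, -1.0]]
force: [-1.3, -0.9, 3.9]
finger_gap: 0.5
gripper_force: 61.1
```

```bash
python3 -m pendant '[[0.01,0,0,0,0,0],[0.01,0,0,0,0,0],[0.01,0,0,0,0,0],[0.01,0,0,0,0,0],[0,0,0,0,0,0]]';python3 -m pendant '[[0.01,0,0,0,0,0],[0.01,0,0,0,0,0],[0.015,0,0,0,0,0],[0.02,0,0,0,0,0],[0,0,0,0,0,0]]'
python3 - <<'E'
from h import *
w=cams.read_camera("wrist"); cv2.imwrite("pics/w5.png",cv2.resize(w["frame"][120:384,100:420],(640,528)))
E
```

```text
clock: 15.15
eef_pos: [0.5005, -0.0892, 0.1716]
ee_rot: [[-0.652, 0.759, -0.001], [0.759, 0.652, 0.0], [0.001, -0.001, -1.0]]
force: [0.2, -0.0, -0.8]
finger_gap: 0.501
gripper_force: 60.8
clock: 15.78
eef_pos: [0.464, -0.0469, 0.1716]
ee_rot: [[-0.652, 0.758, -0.001], [0.758, 0.652, 0.0], [0.001, -0.001, -1.0]]
force: [0.5, 0.1, -1.7]
finger_gap: 0.5
gripper_force: 60.8
```

View pics/w5.png

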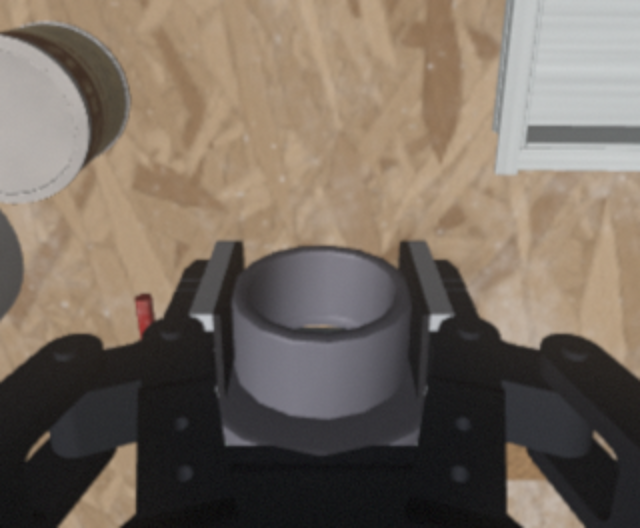

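The plate is clear of the axle and sits straight in the grip (boss 235–410 in the crop). I'll carry it to the tray.

```bash
python3 -m pendant '[[0.0137,0.0393,0,0,0,0],[0.0137,0.0393,0,0,0,0],[0.0137,0.0393,0,0,0,0],[0.0137,0.0393,0,0,0,0],[0.0137,0.0393,0,0,0,0],[0,0,0.04,0,0,0],[0,0,0.03,0,0,0],[0,0,0,0,0,0]]'; python3 -m pendant '[[0,0,0.004,0,0,0],[0,0,0.002,0,0,0],[0,0,0,0,0,0]]'
```

```text
clock: 16.82
eef_pos: [0.5681, 0.1313, 0.099]
ee_rot: [[-0.651, 0.759, -0.006], [0.759, 0.651, -0.001], [0.003, -0.006, -1.0]]
force: [-0.1, -0.1, -0.5]
finger_gap: 0.503
gripper_force: 61.0
clock: 17.2
eef_pos: [0.5709, 0.1316, 0.0971]
ee_rot: [[-0.651, 0.759, 0.002], [0.759, 0.651, 0.0], [-0.001, 0.002, -1.0]]
force: [0.5, 0.3, -1.2]
finger_gap: 0.5
gripper_force: 61.0
```

```bash
python3 -m pendant '[[0,0,0.003,0,0,0],[0,0,0.001,0,0,0],[0,0,0,0,0,0],[0,0,0,0,0,0]]'; python3 -m pendant '[[0,0,0.001,0,0,0],[0,0,0,0,0,0],[0,0,0,0,0,0]]'
```

```text
clock: 17.7
eef_pos: [0.5702, 0.1317, 0.092]
ee_rot: [[-0.651, 0.759, 0.0], [0.759, 0.651, 0.0], [-0.0, 0.0, -1.0]]
force: [0.0, 0.8, -0.7]
finger_gap: 0.5
gripper_force: 61.0
clock: 18.08
eef_pos: [0.5704, 0.1317, 0.0912]
ee_rot: [[-0.651, 0.759, 0.0], [0.759, 0.651, 0.0], [-0.0, 0.0, -1.0]]
force: [0.5, 0.7, 2.3]
finger_gap: 0.502
gripper_force: 61.4
```

```bash
python3 -m pendant '[[0,0,0,0,0,0],[0,0,0,0,0,0],[0,0,0,0,0,0],[0,0,-0.03,0,0,0],[0,0,-0.05,0,0,0],[0,0,-0.05,0,0,0],[0,0,-0.05,0,0,0]]' 0.3; python3 -m pendant '[[0,0,0,0,0,10],[0,0,0,0,0,10],[0,0,0,0,0,10],[0,0,0,0,0,10],[0,0,0,0,0,10],[0,0,0,0,0,10],[0,0,0,0,0,10],[0,0,0,0,0,10]]' 0.1; python3 -m pendant '[[0,0,0,0,0,10],[-0.0392,0.041,0,0,0,0],[-0.0392,0.041,0,0,0,0],[-0.0392,0.041,0,0,0,0],[-0.0392,0.041,0,0,0,0],[-0.0392,0.041,0,0,0,0],[0,0,0,0,0,0],[0,0,0,0,0,0]]'
python3 - <<'E'
from h import *
w=cams.read_camera("wrist"); cv2.imwrite("pics/w6.png",w["frame"]); d=[.570,-.169,.714]
for n,l in dict(rollfront=[0,.035,.1535],y25=[0,.025,.1535],rollback=[0,.011,.1535],end=[0,.102,.12],pin=[0,.078,.12]).items(): print(n,proj(w,W(d,l)).round(1))
print(robot.state()["qpos"].round(1))
t=cams.read_camera("top"); cv2.imwrite("pics/t6.png",t["frame"])
E
```

```text
clock: 18.95
eef_pos: [0.57, 0.1316, 0.2725]
ee_rot: [[-0.651, 0.759, -0.0], [0.759, 0.651, -0.0], [-0.0, -0.0, -1.0]]
force: [0.7, 0.3, -0.4]
finger_gap: 0.649
gripper_force: 0.0
clock: 19.95
eef_pos: [0.5701, 0.1316, 0.2708]
ee_rot: [[0.639, 0.769, -0.0], [0.769, -0.639, -0.0], [-0.0, -0.0, -1.0]]
force: [1.2, -0.3, 0.6]
finger_gap: 0.548
gripper_force: 0.0
clock: 20.95
eef_pos: [0.5546, -0.1515, 0.2707]
ee_rot: [[0.76, 0.65, -0.0], [0.65, -0.76, 0.001], [0.0, -0.001, -1.0]]
force: [-0.2, 0.6, -0.3]
finger_gap: 0.553
gripper_force: 0.0
rollfront [[243.7 221.4]]
y25 [[257.8 221.3]]
rollback [[277.5 221.2]]
end [[164.6 205.7]]
pin [[193.7 205.5]]
[-17.7   5.7 106.5   0.   67.8  31.7]
```

View pics/w6.png

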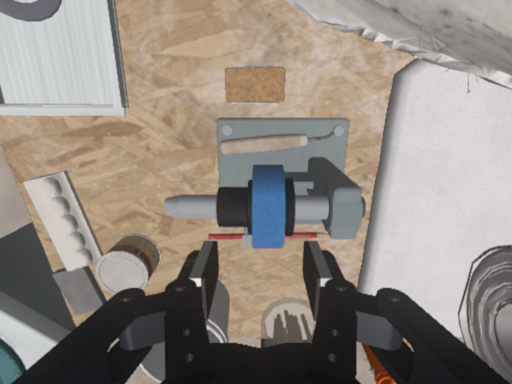

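The blue roll spans u 251–286, so it lies at y ≈ 6–30 mm with its centre near 18 mm. The fingers are centred at 23.5 mm, so I'll shift 5 mm towards the column and descend.

```bash
python3 -m pendant '[[0,0.005,0.025,0,0,0],[0,0,0.02,0,0,0],[0,0,0.007,0,0,0],[0,0,0,0,0,0],[0,0,0,0,0,0]]'; python3 -m pendant '[[0,0,0,0,0,0],[0,0,0,0,0,0],[0,0,0,0,0,0],[0,0,0,0,0,0],[0,0,0,0,0,0]]' -1
python3 - <<'E'
from h import *
w=cams.read_camera("wrist"); cv2.imwrite("pics/w7.png",cv2.resize(w["frame"][120:384,100:420],(640,528)))
E
```

```text
clock: 21.68
eef_pos: [0.5586, -0.1553, 0.2198]
ee_rot: [[0.759, 0.651, 0.001], [0.651, -0.759, -0.0], [0.001, 0.001, -1.0]]
force: [0.3, -0.0, -0.4]
finger_gap: 0.552
gripper_force: 0.0
clock: 22.3
eef_pos: [0.5587, -0.1556, 0.2202]
ee_rot: [[0.759, 0.651, 0.002], [0.651, -0.759, -0.001], [0.001, 0.002, -1.0]]
force: [-0.4, 0.8, 6.0]
finger_gap: 0.249
gripper_force: 59.2
```

View pics/w7.png

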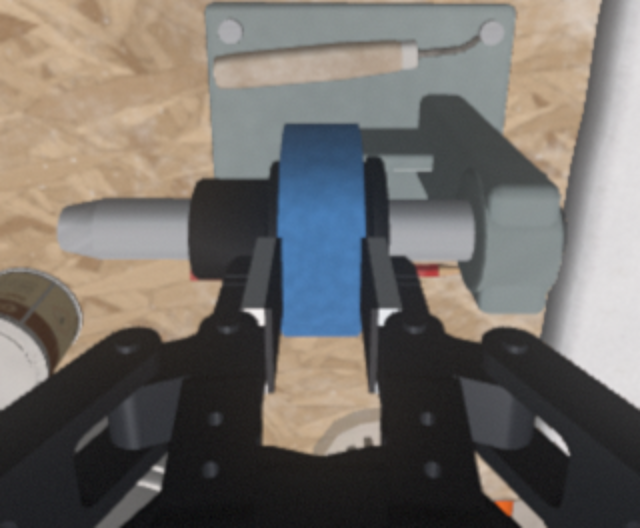

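The roll is pinched squarely across its width. I'll slide it off.

```bash
python3 -m pendant '[[0,0,-0.0007,0,0,0],[0,-0.005,0,0,0,0],[0,-0.005,0,0,0,0],[0,0,0,0,0,0]]'; python3 -m pendant '[[0,-0.008,0,0,0,0],[0,-0.008,0,0,0,0],[0,-0.008,0,0,0,0],[0,0,0,0,0,0]]'
python3 - <<'E'
from h import *
w=cams.read_camera("wrist"); cv2.imwrite("pics/w8.png",cv2.resize(w["frame"][120:384,100:420],(640,528)))
E
```

```text
clock: 22.85
eef_pos: [0.5516, -0.1474, 0.2202]
ee_rot: [[0.759, 0.651, 0.001], [0.651, -0.759, -0.0], [0.001, 0.001, -1.0]]
force: [1.8, -1.1, 4.0]
finger_gap: 0.245
gripper_force: 59.2
clock: 23.35
eef_pos: [0.5337, -0.1282, 0.2177]
ee_rot: [[0.759, 0.651, -0.005], [0.651, -0.759, 0.002], [-0.003, -0.005, -1.0]]
force: [-0.8, -0.6, -1.7]
finger_gap: 0.249
gripper_force: 58.9
```

```bash
python3 -m pendant '[[0,-0.01,0,0,0,0],[0,-0.01,0,0,0,0],[0,-0.01,0,0,0,0],[0,-0.01,0,0,0,0],[0,0,0,0,0,0]]';  python3 -m pendant '[[0,-0.01,0,0,0,0],[0,-0.015,0,0,0,0],[0,-0.015,0,0,0,0],[0,-0.02,0,0,0,0],[0,0,0,0,0,0],[0,0,0,0,0,0]]'
python3 - <<'E'
from h import *
w=cams.read_camera("wrist"); cv2.imwrite("pics/w9.png",cv2.resize(w["frame"][120:384,100:420],(640,528)))
E
```

```text
clock: 24.02
eef_pos: [0.5093, -0.0985, 0.2197]
ee_rot: [[0.759, 0.651, -0.0], [0.651, -0.759, 0.0], [-0.0, -0.0, -1.0]]
force: [0.3, -1.1, -1.4]
finger_gap: 0.247
gripper_force: 58.9
clock: 24.78
eef_pos: [0.471, -0.0534, 0.2199]
ee_rot: [[0.759, 0.651, 0.001], [0.651, -0.759, -0.0], [0.0, 0.001, -1.0]]
force: [-0.7, 0.5, -0.6]
finger_gap: 0.25
gripper_force: 59.0
```

View pics/w9.png

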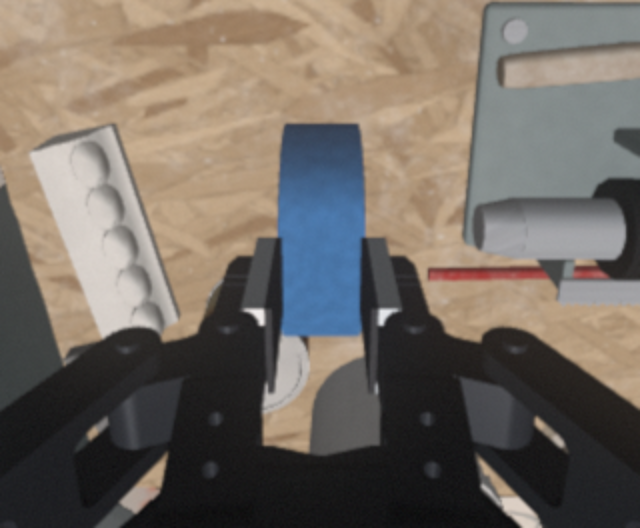

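The roll is off the axle and hangs square in the grip, and the axle is bare. That was my 11th picture, one over the allowance of 10, so I'll view no more. I'll find where the plate lies from pixel numbers instead.

```bash
python3 - <<'E'
from h import *
im=cv2.imread("pics/t6.png"); t=cams.read_camera("top"); T=[.5381,.1225,.7178]
m=np.zeros(im.shape[:2],np.uint8)
cor=proj(t,W(T,[[.085,-.06,.01],[-.085,-.06,.01],[-.085,.06,.01],[.085,.06,.01]])); cv2.fillPoly(m,[cor.astype(np.int32)],255)
g=cv2.cvtColor(im,cv2.COLOR_BGR2GRAY); print("median",np.median(g[m>0]))
b=((g<120)&(m>0)).astype(np.uint8); n,l,st,ce=cv2.connectedComponentsWithStats(b)
# map pixel to tray local at z=.02
def loc(u,z):
    R=t["world_to_cam"];C=-R[:3,:3].T@R[:3,3]; r=R[:3,:3].T@np.array([(u[0]-t["mtx"][0,2])/t["mtx"][0,0],(u[1]-t["mtx"][1,2])/t["mtx"][1,1],1]); P=C+r*(z-C[2])/r[2]
    q=P[:2]-T[:2]; c,s=np.cos(T[2]),np.sin(T[2]); return np.round([c*q[0]+s*q[1],-s*q[0]+c*q[1]],3)
for i in range(1,n):
    if st[i,4]>15:
        ys,xs=np.where(l==i); L=np.array([loc(p,.03) for p in zip(xs,ys)]); print(st[i],loc(ce[i],.03),L.min(0),L.max(0))
E
python3 -m pendant '[[0.0384,-0.0298,0,0,0,0],[0.0384,-0.0298,0,0,0,0],[0.0384,-0.0298,0,0,0,0],[0,0,0,0,0,0],[0,0,0,0,0,0]]'
```

```text
median 158.0
[176 181  29  23 435] [0.02  0.002] [-0.013 -0.028] [0.051 0.031]
clock: 25.5
eef_pos: [0.5002, 0.089, 0.2194]
ee_rot: [[0.759, 0.651, -0.001], [0.651, -0.759, -0.001], [-0.001, 0.0, -1.0]]
force: [-0.5, -0.0, -1.3]
finger_gap: 0.251
gripper_force: 59.2
```

```bash
python3 -m pendant '[[0,0.035,0,0,0,0],[0,0,0.04,0,0,0],[0,0,0.025,0,0,0],[0,0,0.008,0,0,0],[0,0,0,0,0,0],[0,0,0,0,0,0]]'; python3 -m pendant '[[0,0,0.002,0,0,0],[0,0,0.002,0,0,0],[0,0,0,0,0,0],[0,0,0,0,0,0]]'; python3 -m pendant '[[0,0,0.001,0,0,0],[0,0,0,0,0,0],[0,0,0,0,0,0]]'
```

```text
clock: 26.25
eef_pos: [0.5239, 0.0624, 0.148]
ee_rot: [[0.76, 0.65, 0.002], [0.65, -0.76, 0.0], [0.002, 0.001, -1.0]]
force: [0.4, -0.1, -1.0]
finger_gap: 0.252
gripper_force: 59.3
clock: 26.75
eef_pos: [0.5229, 0.0628, 0.1427]
ee_rot: [[0.759, 0.651, 0.0], [0.651, -0.759, -0.0], [0.0, 0.0, -1.0]]
force: [-0.1, -0.2, -0.7]
finger_gap: 0.252
gripper_force: 59.3
clock: 27.12
eef_pos: [0.5229, 0.0627, 0.1416]
ee_rot: [[0.759, 0.651, -0.0], [0.651, -0.759, -0.0], [-0.0, -0.0, -1.0]]
force: [-0.1, 0.0, -0.9]
finger_gap: 0.248
gripper_force: 59.3
```

```bash
python3 -m pendant '[[0,0,0.001,0,0,0],[0,0,0,0,0,0],[0,0,0,0,0,0]]';  python3 -m pendant '[[0,0,0.001,0,0,0],[0,0,0,0,0,0],[0,0,0,0,0,0]]'
```

```text
clock: 27.5
eef_pos: [0.5229, 0.0627, 0.1407]
ee_rot: [[0.759, 0.651, -0.0], [0.651, -0.759, -0.0], [-0.0, -0.0, -1.0]]
force: [0.3, -0.2, -1.2]
finger_gap: 0.248
gripper_force: 59.3
clock: 27.88
eef_pos: [0.5233, 0.0628, 0.1403]
ee_rot: [[0.759, 0.651, 0.001], [0.651, -0.759, 0.0], [0.001, 0.001, -1.0]]
force: [-1.5, 0.1, 5.0]
finger_gap: 0.247
gripper_force: 60.1
```

Contact. I'll release, rise and move clear, then check the tray by pixel measurements.

```bash
python3 -m pendant '[[0,0,0,0,0,0],[0,0,0,0,0,0],[0,0,0,0,0,0],[0,0,-0.02,0,0,0],[0,0,-0.04,0,0,0],[0,0,-0.05,0,0,0],[0,0,-0.02,0,0,0]]' 0; python3 -m pendant '[[0,0,0,0,0,0],[-0.05,-0.03,0,0,0,0],[-0.05,-0.03,0,0,0,0],[-0.05,-0.03,0,0,0,0],[0,0,0,0,0,0],[0,0,0,0,0,0]]'
python3 - <<'E'
from h import *
t=cams.read_camera("top"); im=t["frame"]; T=[.5381,.1225,.7178]; d=[.570,-.169,.714]
R=t["world_to_cam"];C=-R[:3,:3].T@R[:3,3]
def loc(u,z):
    r=R[:3,:3].T@np.array([(u[0]-t["mtx"][0,2])/t["mtx"][0,0],(u[1]-t["mtx"][1,2])/t["mtx"][1,1],1]); P=C+r*(z-C[2])/r[2]
    q=P[:2]-T[:2]; c,s=np.cos(T[2]),np.sin(T[2]); return [c*q[0]+s*q[1],-s*q[0]+c*q[1]]
def rep(nm,b,z,mn=15):
    n,l,st,ce=cv2.connectedComponentsWithStats(b.astype(np.uint8))
    for i in range(1,n):
        if st[i,4]>mn:
            ys,xs=np.where(l==i); L=np.array([loc(p,z) for p in zip(xs,ys)]); print(nm,st[i],np.round(L.min(0),3),np.round(L.max(0),3))
f=im.astype(int); blue=(f[...,0]>f[...,2]+40)&(f[...,0]>80)
rep("blue",blue,.04)
m=np.zeros(im.shape[:2],np.uint8); cv2.fillPoly(m,[proj(t,W(T,[[.085,-.06,.01],[-.085,-.06,.01],[-.085,.06,.01],[.085,.06,.01]])).astype(np.int32)],255)
g=cv2.cvtColor(im,cv2.COLOR_BGR2GRAY); rep("dark",(g<120)&(m>0)&~blue,.03)
rep("red",(f[...,2]>f[...,1]+60)&(f[...,2]>f[...,0]+60)&(f[...,1]<90),0)
a=cv2.imread("pics/top0.png"); n=(cv2.absdiff(a,im).max(2)>45); 
rep("diff",n,0,30); cv2.imwrite("pics/final.png",im)
s=robot.state(); print(s["eef_pos"],s["clock"])
E
```

```text
clock: 28.75
eef_pos: [0.5244, 0.0628, 0.2733]
ee_rot: [[0.759, 0.651, 0.005], [0.651, -0.759, 0.0], [0.004, 0.003, -1.0]]
force: [2.0, -0.3, -0.4]
finger_gap: 0.501
gripper_force: 0.0
clock: 29.5
eef_pos: [0.3503, 0.0334, 0.2688]
ee_rot: [[0.759, 0.651, -0.0], [0.651, -0.759, 0.0], [-0.0, -0.0, -1.0]]
force: [-0.5, -0.3, -0.1]
finger_gap: 0.505
gripper_force: 0.0
blue [145 121  13  13 127] [ 0.187 -0.048] [ 0.218 -0.018]
blue [491 186  21  40 392] [-0.55  -0.566] [-0.481 -0.502]
blue [211 193  23  25 253] [-0.088 -0.045] [-0.025 -0.021]
blue [194 354   6   9  17] [-0.29   0.244] [-0.275  0.258]
blue [188 358  26  15 132] [-0.331  0.225] [-0.278  0.279]
blue [173 361  15  10  44] [-0.282  0.272] [-0.261  0.307]
blue [222 360  10  12  46] [-0.356  0.197] [-0.335  0.221]
blue [164 362  11   9  27] [-0.26   0.298] [-0.238  0.318]
blue [126 367   6   6  16] [-0.202  0.382] [-0.19   0.394]
dark [167 180  38  25 497] [-0.014 -0.028] [0.051 0.056]
dark [209 191  26  20  80] [-0.085 -0.049] [-0.018 -0.02 ]
red [ 7  0  8  5 18] [0.72  0.018] [0.74  0.032]
red [14  0 22 13 80] [ 0.672 -0.016] 
[... 992 characters left out ...]
.29   0.082]
red [366 312  52  20 222] [-0.57  -0.201] [-0.512 -0.086]
red [429 330   4   6  16] [-0.623 -0.203] [-0.616 -0.189]
red [  0 350  10  30 145] [-0.004  0.612] [0.052 0.663]
diff [296 170  32  28 352] [-0.207 -0.257] [-0.133 -0.194]
diff [177 181  27  23 387] [-0.008 -0.024] [0.057 0.034]
diff [299 184  16  17 145] [-0.188 -0.222] [-0.155 -0.194]
diff [210 191  25  27 303] [-0.085 -0.045] [-0.015 -0.017]
diff [295 202   9  10  43] [-0.192 -0.185] [-0.183 -0.157]
diff [ 118  268  134  116 8851] [-0.384  0.033] [-0.094  0.443]
diff [233 318   4  39 105] [-0.347  0.13 ] [-0.282  0.193]
diff [237 356  12  21 175] [-0.391  0.171] [-0.352  0.216]
[0.35096767 0.03343535 0.26922796] 29.55
```

The roll stands inside the tray, the plate and collar are there too, and the only other changes in the image are the bare axle and the arm.

```bash
python3 -c "
from workcell import workorder
print(workorder.hand_in())"
```

```text
the job is handed in; nothing more can be done
None
```

The job is handed in at about 30 s: collar (let go at about 35°, gentle pull only), side plate and tape roll are off and in the tray, the axle is bare, and nothing else moved on a numeric top-camera comparison; I viewed 11 pictures, one over your limit of 10.

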